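Return the red-banded carton through the self-closing flap

ROBOT

A 6-joint arm with a two-finger parallel gripper is mounted at the origin on the work surface. World frame = base frame: x ahead of the robot, y to its left, z up, the work surface at z = 0. Lengths are in m, angles in rad, forces in N, time in s.
With the tool pointing down it reaches from about 0.275 to 0.825 m from the base axis. Payload 4.9 kg.
Tool frame: the origin (TCP) lies midway between the tips of the shut fingers; the grasp point (between the pads) lies 19 mm behind it (grip_point_offset is the distance from the TCP to the grasp point, in m); z points along the fingers, x is the direction in which the jaws open and shut, and the axes are right-handed (so a half turn about z gives the same grasp; the last joint's range is limited). The gripper opens to 85 mm and grips with 20 to 120 N. Pads are 22 mm wide; open, the fingers measure 114 mm over their backs; the gripper's body (76 mm by 85 mm) begins 54 mm behind the grasp point. The pads swing forward as they close: fully open they stand 13 mm farther back than shut.
Start: joints at [-1.334, 0.326, -0.193, 1.052, 0, 1.437], TCP at [0.199, -0.513, 0.231] pointing down, gripper open.
Joint ranges: [-2.65, 2.65], [-0.97, 1.79], [-1.3, 1.35], [-1.93, 2.1], [-1.47, 1.37], [-3.14, 3.14]. Speed limits (rad/s): [2.57, 2.57, 3.14, 3.14, 3.14, 3.14].

INTERFACE

Orientations are given as a rotation vector (axis times angle).
In Python, from cell import * gives the robot as it stands. Calls block until the motion is done:
- movep(position, orientation): joint-space move of the TCP to a pose.
- move_l(position, velocity=0.15, rot=None, until_force=None): straight line of the TCP; rot=None keeps the orientation; velocity is the mean speed in m/s. With until_force (N) it stops when the force on the tool has changed by that much, and returns True; else False.
- set_joints(angles): joint-space move.
- let_go() and grab(newtons=None): open the fingers fully, or close them until they stop; newtons is the grip in N (None keeps the last).
- sleep(seconds).
- ik(position, orientation): joint angles nearest the present ones, or None.
- get_state(): the state.
- grab_frame(name): name is "side" or "top"; returns a dict with "img" (480x640x3 uint8, red, green, blue), "fx", "fy", "cx", "cy" (pixels), "cam_to_world" (4x4, takes a point from camera to world coordinates). Camera axes: x right, y down, z forward; pixel columns grow to the right and rows downward; lengths in m; the calibration is good to about 2 mm. A picture is of the moment at which its call begins. There is no depth.
A pose or a line that the arm cannot do raises MotionError and nothing moves.
- sign_off(): hands the job in, once; it reports no verdict.
Trained networks look in the newest picture that a camera, given by its name, has taken for a name from the list of things; names that differ only in an ending like _2 or _b are one class to them, and where a whole thing is asked for, a point or a joint stands for the part that bears it (a point fixed in the world has none). Each returns a list of dicts, best first, with "score" (0 to 1); they miss things now and then, are a little off and sometimes report something else, mostly with a low value. They report only what shows in the picture. A call takes as long as a camera call. They do not tell look-alikes from the thing itself.
- spot_in(camera, name): "centre" ([column, row] in pixels, amid what is visible of it).
- silhouettes(camera, name): "mask" (480x640 bool, what is visible of it) and "centre" ([column, row] in pixels, amid what is visible of it).
- tip_of(camera, name): "centre" ([column, row] in pixels: a listed point, or the origin of a listed thing).
The state is a dict: "clock": time; "q": joint angles; "joint_velocities": joint speeds; "tau": joint torques, N m; "position": TCP position; "eef_rot": TCP orientation; "contact_force": force on the tool from outside, world axes, zero at the start; "wrist_torque": the same for the moment, N m; "finger_gap": opening from 0.0 (shut) to 1.0 (fully open).
Only numpy, scipy, OpenCV 4.12 (cv2) and the standard library are available. Lean on these libraries where they do the work, as an engineer would, in place of code of your own. Each camera call takes 0.05 s, during which the arm holds its last target.

TASK

Return the red-banded medicine carton: slide it along its lane, push the yellow self-closing flap in front of it down with one finger and, while that finger holds the flap open, gently push the carton off the deck with the other finger so that it drops into the box. Only push, do not lift or carry the carton; then let the flap close, and leave the green-banded carton, its flap and everything else alone.

Things in the scene. Friction and masses are not known exactly. Their poses are not given: they have to be found in the camera images.
- returns_box: Fixed two-lane returns box, 320 x 190 mm: blue ends and guides, grey deck 160 mm above the table, clear sides, a wall between the lanes below. Origin on the table, midway between the lanes, under the edge (x = 0) where the deck ends and the flap openings begin. x: level, the push direction; z up. Lane centre lines y = +45 mm (left) and -45 mm (right), each lane 66 mm wide between 12 mm high guides.
- red_carton_center (a point): Centre of the white carton with a red band: 36 mm along the lane, 58 mm across it, 24 mm high, 50 g, loose; it starts flat on the deck of one of the two lanes, its front 20 to 55 mm short of the edge. Its x axis starts along the box's x axis.
- green_carton_center (a point): Centre of the white carton with a green band, same size, on the deck of the other lane.
- flap_left (a joint): Yellow flap of the left lane (box y = +45 mm), rad: 0 shut, level with the deck; grows as its free end swings down into the box, stop at 1.35. 117 mm long, 62 mm wide, hinged at its far end; its free end, 8 mm past the deck edge, has an orange lip 10 mm above the deck that blocks a carton while shut. A weak spring (0.06 N m shut, 0.14 open) always shuts it.
- flap_left_edge (a point): Middle of the deck's edge in the left lane, at deck-top height (box x = 0, z = 160 mm). From here back to box x = -170 mm the 6 mm thick deck has a slot 34 mm wide along the lane's centre, so that a finger behind the carton can reach below deck level; under it is free space down to the floor, 154 mm lower.
- flap_left_hinge (a point): Middle of the left flap's hinge line, at deck-top height, 125 mm beyond the deck's edge.
- flap_right (a joint): Yellow flap of the right lane (box y = -45 mm), rad: 0 shut, level with the deck; grows as its free end swings down into the box, stop at 1.35. 117 mm long, 62 mm wide, hinged at its far end; its free end, 8 mm past the deck edge, has an orange lip 10 mm above the deck that blocks a carton while shut. A weak spring (0.06 N m shut, 0.14 open) always shuts it.
- flap_right_edge (a point): Middle of the deck's edge in the right lane, at deck-top height (box x = 0, z = 160 mm). From here back to box x = -170 mm the 6 mm thick deck has a slot 34 mm wide along the lane's centre, so that a finger behind the carton can reach below deck level; under it is free space down to the floor, 154 mm lower.
- flap_right_hinge (a point): Middle of the right flap's hinge line, at deck-top height, 125 mm beyond the deck's edge.
- amber_bottle: Small amber bottle, 42 mm across, 85 mm high, standing on the table beside the box. Bystander; origin at the centre of its underside.
- pill_jar: White jar with blue cap, 54 mm across, 75 mm high, on the table at the box's other side. Bystander; origin at the centre of its underside.
- syrup_bottle: Amber bottle, 52 mm across, 120 mm high. Bystander; origin at the centre of its underside.
- saline_bottle: White bottle with green cap, 56 mm across, 130 mm high. Bystander; origin at the centre of its underside.
- tape_roll: Yellow tape roll lying flat, 90 mm across, 22 mm high. Bystander; origin at the centre of its underside.
- blister_carton: White carton with blue band, 50 x 110 x 40 mm. Bystander; origin at the centre of its underside.
- counting_cup: White open cup, 70 mm across, 60 mm high. Bystander; origin at the centre of its underside.
Mind the look-alikes: they are no part of the job. What is shaped like the part that bears green_carton_center but blue or purple is not meant.

How it is judged:
By the outcome, as a careful person would: the job done as asked, in the order asked, and still so for the second after the job is handed in, with the robot touching nothing.
It also fails if it takes over 48 s, if anything falls off the work surface, if the arm or the gripper's body presses on something with over 40 N, if the wrist force passes 120 N, or if a joint passes its speed limit or range.

## Working session

There is one attempt and no reset: what is moved stays moved. The work goes in short steps, each a Python script; the robot and the scene stay as the last script left them, time stands still between calls to the robot, and variables do not carry over. Pictures are saved under pics/ and viewed, and the job is handed in when it is done.

```bash
mkdir -p pics
python3 - <<'E'
from cell import *
import cv2
s=get_state(); print(s)
for c in("side","top"):
    f=grab_frame(c); cv2.imwrite(f"pics/{c}0.png",f["img"][:,:,::-1]); print(c,f["fx"],f["fy"],f["cx"],f["cy"],f["cam_to_world"])
    for n in("red_carton_center","green_carton_center","flap_left_edge","flap_left_hinge","flap_right_edge","flap_right_hinge","returns_box","amber_bottle","pill_jar"):
        print(n,[(d["centre"],d["score"]) for d in tip_of(c,n)][:3])
E
```

```text
{'clock': 0.0, 'q': array([-1.33418908e+00,  3.26956751e-01, -1.93578131e-01,  1.05201958e+00,
       -6.17806982e-06,  1.43664021e+00]), 'joint_velocities': array([-0.00049485,  0.00055453,  0.00012995,  0.0017876 ,  0.00014949,
       -0.00023158]), 'tau': array([-1.97071247e-03, -4.43397117e+01,  2.62441921e+01,  1.53417728e-02,
       -1.71924717e-04,  1.74619146e-05]), 'position': array([ 0.19917224, -0.51203926,  0.23049703]), 'eef_rot': array([-2.59187014e+00,  1.77325648e+00,  2.05596083e-03]), 'contact_force': array([ 0.47841869, -0.15829434, -0.50497982]), 'wrist_torque': array([-0.00636785, -0.00570042,  0.03779728]), 'finger_gap': 1.0003383433617765}
side 468.36441755814735 468.36441755814735 325.1873626849318 240.40080287958034 [[-9.83529989e-01 -1.04847227e-01  1.47227100e-01  3.87830723e-01]
 [-1.80742938e-01  5.66619783e-01 -8.03911694e-01  7.46512110e-01]
 [ 8.66124206e-04 -8.17281519e-01 -5.76237945e-01  6.98834293e-01]
 [ 0.00000000e+00  0.00000000e+00  0.00000000e+00  1.00000000e+00]]
red_carton_center [([269.8, 246.9], 0.67)]
green_carton_center [([402.0, 376.3],
[... 371 characters left out ...]
013 433.6401343943013 316.4158762740887 238.59549941744459 [[-0.01593691 -0.98988506  0.14097372  0.37774988]
 [-0.9998718   0.01555933 -0.00378027 -0.01096795]
 [ 0.00154858 -0.14101589 -0.99000612  1.2771313 ]
 [ 0.          0.          0.          1.        ]]
red_carton_center [([290.3, 205.7], 0.64)]
green_carton_center [([248.7, 312.7], 0.81), ([298.1, 238.3], 0.77), ([325.6, 305.8], 0.71)]
flap_left_edge [([281.4, 244.9], 0.79), ([249.1, 198.1], 0.57), ([282.5, 238.1], 0.26)]
flap_left_hinge [([236.7, 256.3], 0.56)]
flap_right_edge [([272.5, 209.9], 0.73)]
flap_right_hinge []
returns_box [([285.1, 238.4], 0.57), ([169.5, 264.2], 0.44)]
amber_bottle []
pill_jar [([248.8, 199.5], 0.72)]
```

Run:
```python
import cv2,numpy as np
a=cv2.imread("pics/side0.png")[210:370,200:420]; b=cv2.imread("pics/top0.png")[160:300,200:380]
cv2.imwrite("pics/side0c.png",cv2.resize(a,None,fx=3.6,fy=3.6,interpolation=2)); cv2.imwrite("pics/top0c.png",cv2.resize(b,None,fx=4,fy=4,interpolation=2))
```

```text
(no output)
```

View pics/side0.png

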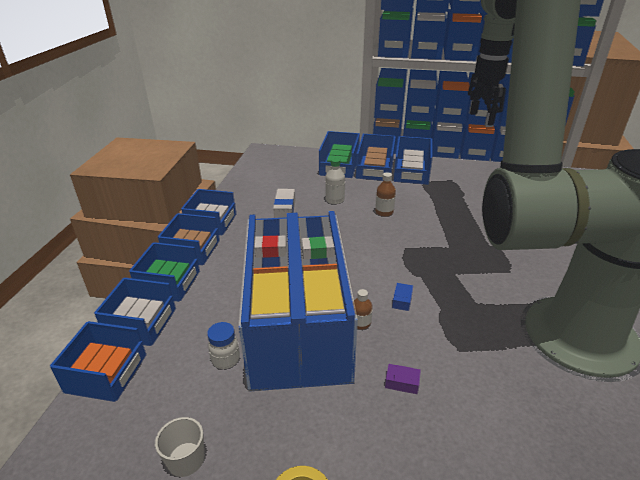

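View pics/top0.png

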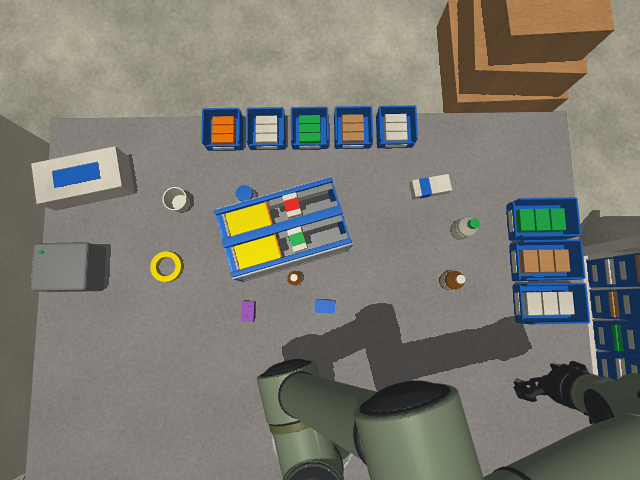

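View pics/side0c.png

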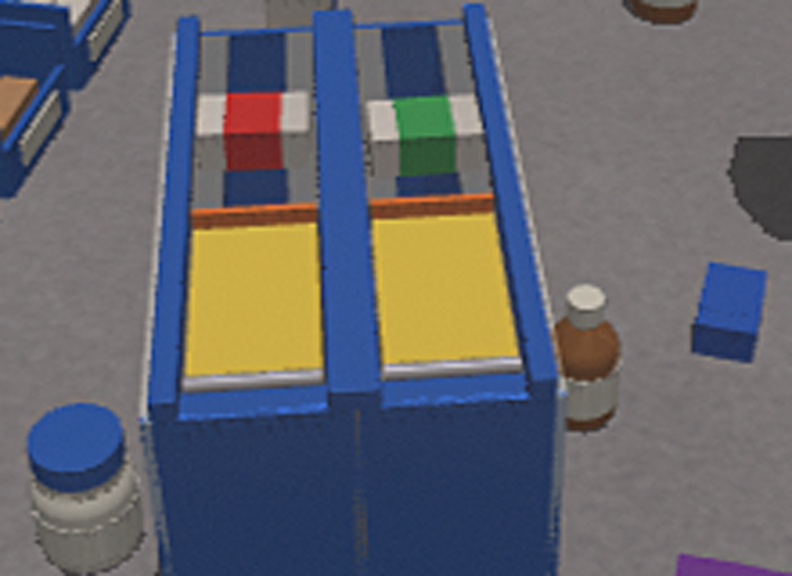

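View pics/top0c.png

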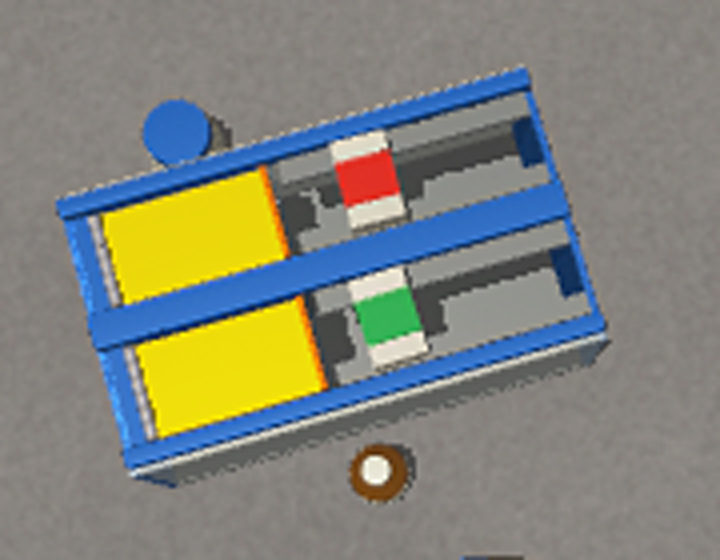

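The red-banded carton is at top (291,204) / side (270,247). The green one is at top (297,238) / side (317,246). The look-alikes are the blue block at top (325,306) and the purple block at (248,311). Box x points image-left in the top view (world +y), so red is in the right lane (box y = -45). The crops confirm the band colours.

```bash
cat > h.py <<'E'
import numpy as np,cv2
def ray(f,uv,z):
    T=np.array(f["cam_to_world"]); d=T[:3,:3]@np.array([(uv[0]-f["cx"])/f["fx"],(uv[1]-f["cy"])/f["fy"],1.]); o=T[:3,3]
    return o+d*(z-o[2])/d[2]
def proj(f,p):
    T=np.array(f["cam_to_world"]); c=T[:3,:3].T@(np.asarray(p,float)-T[:3,3]); return np.array([f["cx"]+f["fx"]*c[0]/c[2],f["cy"]+f["fy"]*c[1]/c[2]])
E
python3 - <<'E'
from cell import *; from h import *
from scipy.optimize import least_squares
F={c:grab_frame(c) for c in("top","side")}
obs=[]
names={"flap_left_edge":(0,.045),"flap_right_edge":(0,-.045),"flap_left_hinge":(.125,.045),"flap_right_hinge":(.125,-.045)}
for c in F:
    hsv=cv2.cvtColor(F[c]["img"],cv2.COLOR_RGB2HSV)
    m=cv2.inRange(hsv,(22,140,100),(35,255,255))
    n,l,st,ce=cv2.connectedComponentsWithStats(m)
    k=[i for i in range(1,n) if st[i,4]>400 and 200<ce[i][0]<360 and 200<ce[i][1]<320]
    for i in k:
        cnt=max(cv2.findContours((l==i).astype(np.uint8),0,1)[0],key=cv2.contourArea)
        P=np.array([ray(F[c],p[0],.16)[:2] for p in cnt],np.float32)
        r=cv2.minAreaRect(P); print(c,ce[i],st[i],"rect",np.round(r[0],4),np.round(r[1],4),r[2])
    red=cv2.inRange(hsv,(0,170,90),(6,255,255))|cv2.inRange(hsv,(174,170,90),(180,255,255))
    n,l,st,ce=cv2.connectedComponentsWithStats(red)
    for i in range(1,n):
        if st[i,4]>60 and 240<ce[i][0]<340 and 180<ce[i][1]<280:
            print(c,"red",ce[i],st[i],[ray(F[c],ce[i],z) for z in(.172,.184)])
            cnt=max(cv2.findContours((l==i).astype(np.uint8),0,1)[0],key=cv2.contourArea)
            if c=="top":
                r=cv2.minAreaRect(np.array([ray(F[c],p[0],.184)[:2] for p in cnt],np.float32)); print("redrect",r)
    for nme in names:
        d=tip_of(c,nme)
        if d and d[0]["score"]>.5: print(c,nme,ray(F[c],d[0]["centre"],.16))
    for nme in("red_carton_center","green_carton_center"):
        for d in tip_of(c,nme): print(c,nme,d["score"],ray(F[c],d["centre"],.172))
    for nme in("saline_bottle","syrup_bottle","amber_bottle","pill_jar","blister_carton"):
        for d in tip_of(c,nme)[:1]: print(c,nme,d["score"],ray(F[c],d["centre"],.0))
E
```

```text
top [247.2443299  218.77628866] [225 202  46  34 970] rect [0.5923 0.165 ] [0.062  0.1087] 15.26955509185791
top [256.44 251.68] [ 234  235   46   35 1025] rect [0.5053 0.1404] [0.0631 0.1097] 15.471139907836914
top red [291.42666667 204.13333333] [284 198  16  13 150] [array([0.62675456, 0.04841836, 0.172     ]), array([0.62405076, 0.04777352, 0.184     ])]
redrect ((0.6240398287773132, 0.04780612140893936), (0.028095655143260956, 0.03558944910764694), 13.48930549621582)
top flap_left_edge [0.52859448 0.07980254 0.16      ]
top flap_right_edge [0.61232441 0.09731381 0.16      ]
top flap_left_hinge [0.49512651 0.19218492 0.16      ]
top flap_right_hinge [0.57945494 0.22803793 0.16      ]
top red_carton_center 0.83 [0.61855839 0.04543103 0.172     ]
top red_carton_center 0.71 [0.64939153 0.1605243  0.172     ]
top green_carton_center 0.75 [0.53551649 0.04405256 0.172     ]
top green_carton_center 0.7 [0.35111404 0.15014329 0.172     ]
top green_carton_center 0.6 [ 0.36697058 -0.03968479  0.172     ]
top saline_bottle 0.66 [ 0.5767276  -0.44106655  0.        ]
top syrup_bottle 0.77 [ 0
[... 724 characters left out ...]
29 0.19476395 0.16      ]
side flap_right_hinge [0.57431714 0.22471869 0.16      ]
side red_carton_center 0.93 [0.62210499 0.05092593 0.172     ]
side red_carton_center 0.63 [0.60936735 0.33297503 0.172     ]
side green_carton_center 0.97 [0.37119778 0.1409054  0.172     ]
side green_carton_center 0.9 [0.53634882 0.03139759 0.172     ]
side green_carton_center 0.75 [0.36200554 0.31080054 0.172     ]
side saline_bottle 0.57 [ 0.57415353 -0.4320397   0.        ]
side syrup_bottle 0.66 [ 0.42297594 -0.39645123  0.        ]
side amber_bottle 0.55 [0.43898798 0.04790901 0.        ]
side pill_jar 0.96 [0.67989888 0.19419972 0.        ]
side blister_carton 0.79 [ 0.7045975  -0.35252981  0.        ]
```

```bash
cat >> h.py <<'E'
a=np.deg2rad(15.5)
BX=np.array([-np.sin(a),np.cos(a),0]); BY=np.array([-np.cos(a),-np.sin(a),0])
E0=np.array([.6100,.0985,0])           # under right-lane edge middle
def lane(x,z,y=0): return E0+x*BX+y*BY+np.array([0,0,.16+z])
def overlay(f,out,roi,segs,s=4):
    x0,y0,x1,y1=roi
    im=cv2.resize(f["img"][y0:y1,x0:x1,::-1],None,fx=s,fy=s,interpolation=cv2.INTER_CUBIC)
    for pts,col in segs:
        p=np.array([(proj(f,q)+.5-[x0,y0])*s for q in pts]).astype(np.int32); cv2.polylines(im,[p],True,col,1,cv2.LINE_AA)
    cv2.imwrite(out,im)
def box(x0,x1,y0,y1,z): return [lane(x0,z,y0),lane(x1,z,y0),lane(x1,z,y1),lane(x0,z,y1)]
E
python3 - <<'E'
from cell import *; from h import *
segs=[(box(.008,.125,-.031,.031,0),(255,0,255)),(box(.008,.125,.059,.121,0),(255,0,255)),(box(0,-.17,-.017,.017,0),(0,255,0)),(box(0,-.17,.073,.107,0),(0,255,0)),
(box(-.0706,-.0346,-.029,.029,.024),(255,255,0)),([lane(.008,.01,-.031),lane(.008,.01,.031)],(0,0,0))]
for c,r in(("top",(200,165,380,295)),("side",(200,205,400,335))):
    overlay(grab_frame(c),f"pics/ov_{c}.png",r,segs)
E
```

```text
(no output)
```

View pics/ov_top.png

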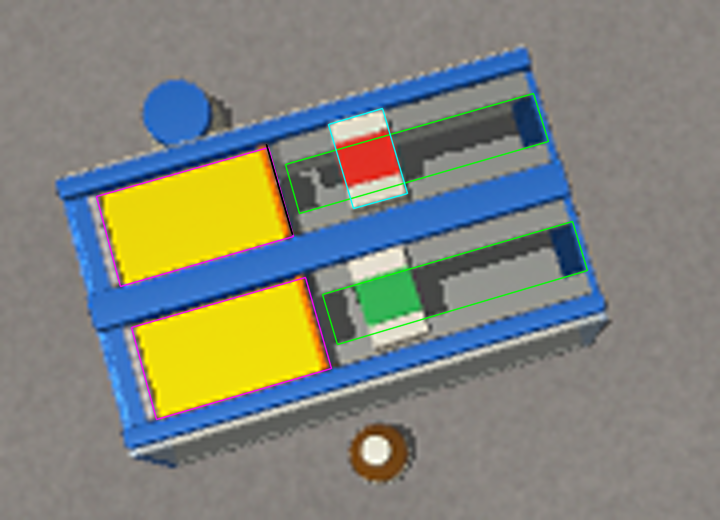

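View pics/ov_side.png

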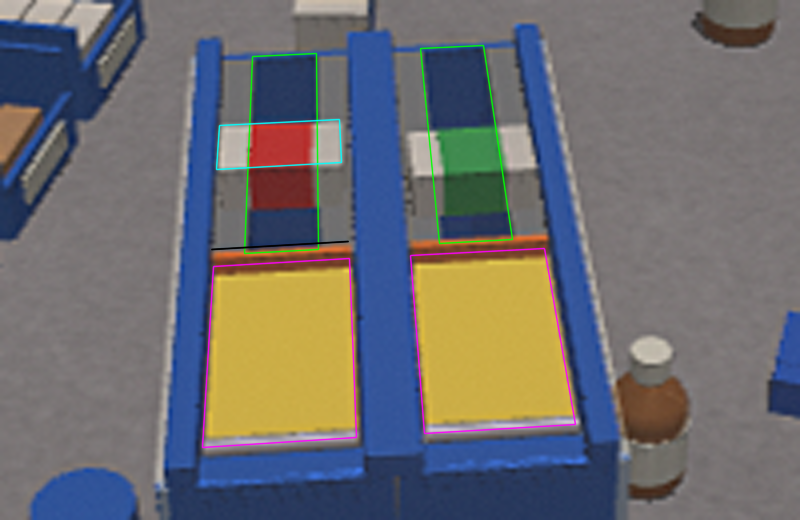

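```bash
cat >> h.py <<'E'
from scipy.spatial.transform import Rotation as R
def rot(sgn): 
    x=sgn*BX; z=np.array([0,0,-1.]); return R.from_matrix(np.column_stack([x,np.cross(z,x),z])).as_rotvec()
def tcp(X,tz): return lane(X+.0425,tz-.013)   # X: inner face of rear finger, tz: open-tip height above deck
E
python3 - <<'E'
from cell import *; from h import *
p=get_state()["position"]; move_l(p+[0,0,.12],.2)
for s in(1,-1): print(s,ik(tcp(-.080,.07),rot(s)),ik(tcp(.01,-.03),rot(s)))
E
```

```text
1 [-0.01813973  0.47146373 -0.00897211  1.09036049  0.         -0.28866576] [ 0.1250409   0.53551305 -0.17345444  0.86182884  0.         -0.14548513]
-1 [-0.01813973  0.47146373 -0.00897211  1.09036049  0.          2.85292689] [ 0.1250409   0.53551305 -0.17345444  0.86182884  0.          2.99610752]
```

Run:
```python
from cell import *; from h import *
movep(tcp(-.080,.09),rot(1)); 
move_l(tcp(-.080,.015),.08,until_force=4)
s=get_state(); print(s["clock"],s["position"],tcp(-.08,.015),s["contact_force"],s["finger_gap"])
overlay(grab_frame("side"),"pics/a_side.png",(200,160,400,335),[]); overlay(grab_frame("top"),"pics/a_top.png",(200,165,380,295),[])
```

```text
6.6917 [0.62050993 0.06235394 0.16263202] [0.62002144 0.06236386 0.162     ] [-0.44145874  0.42683801  0.37952387] 1.0031066524704007
```

View pics/a_side.png

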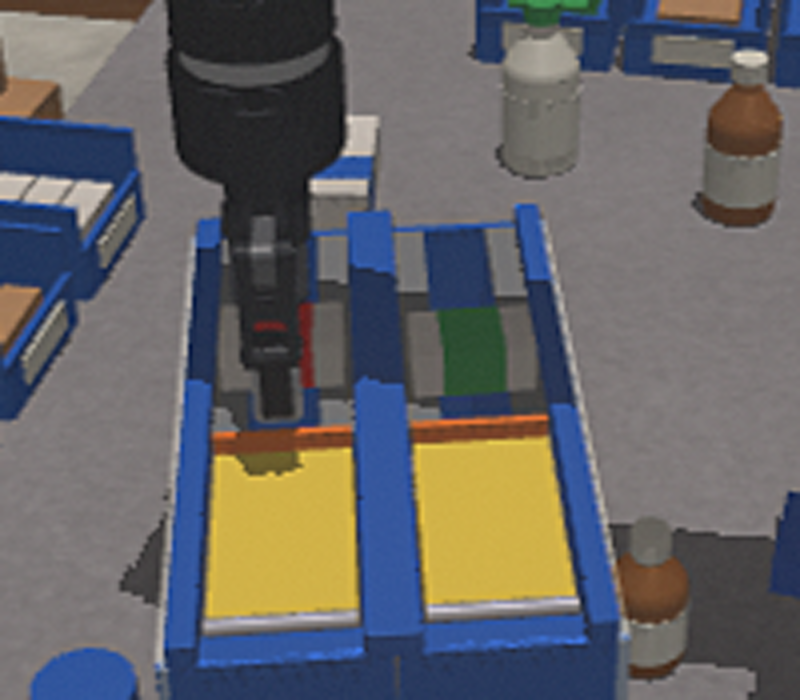

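View pics/a_top.png

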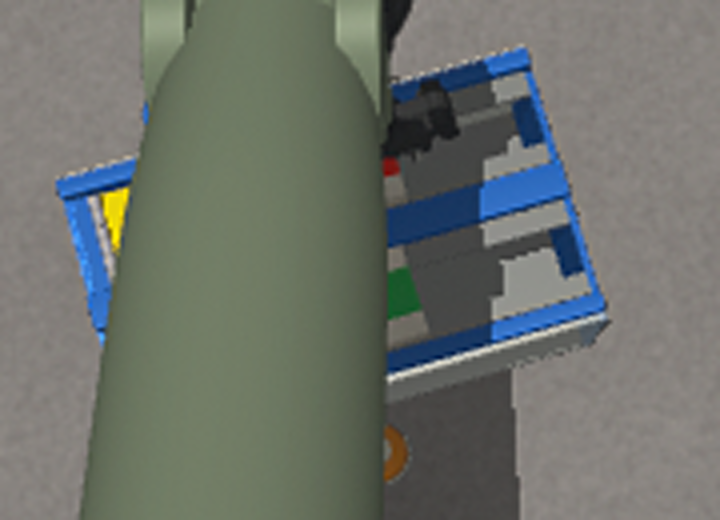

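Run:
```python
from cell import *; from h import *
f=grab_frame("side")
overlay(f,"pics/b_side.png",(240,220,300,290),[(box(.005,.0195,-.011,.011,.015),(0,255,0)),(box(.005,.0195,-.011,.011,.000),(255,255,0)),(box(-.0706,-.0346,-.029,.029,.024),(255,0,255))],8)
```

```text
(no output)
```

View pics/b_side.png

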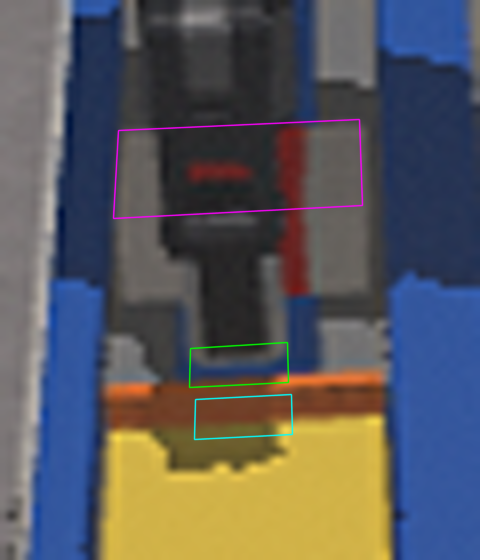

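Run:
```python
from cell import *; from h import *
move_l(tcp(-.042,.015),.03); sleep(.2)
s=get_state(); print(s["clock"],s["position"]-tcp(-.042,.015),s["contact_force"])
overlay(grab_frame("side"),"pics/c_side.png",(220,190,340,310),[(box(-.042,-.006,-.029,.029,.024),(255,0,255)),(box(.043,.0575,-.011,.011,.015),(0,255,0))],5)
```

```text
8.4583 [ 5.67772662e-06 -1.34733302e-04 -5.17407674e-05] [ 0.121605   -0.01491512 -0.43858665]
```

View pics/c_side.png

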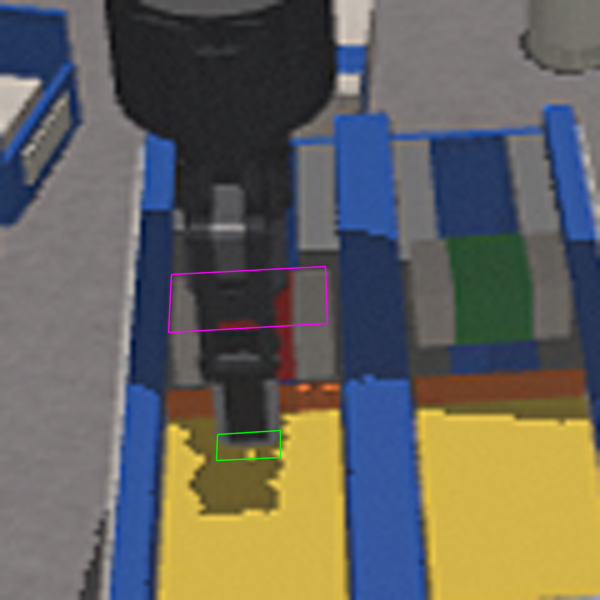

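Run:
```python
from cell import *; from h import *
move_l(tcp(-.046,.015),.03)
for z in(-.01,-.028):
    h=move_l(tcp(-.046,z),.04,until_force=10); s=get_state(); print(z,h,s["clock"],s["position"]-tcp(-.046,z),s["contact_force"],s["wrist_torque"])
    if h: break
overlay(grab_frame("side"),"pics/d_side.png",(220,190,340,310),[(box(-.042,-.006,-.029,.029,.024),(255,0,255)),],5)
```

```text
-0.01 False 9.5667 [-7.37468929e-05 -2.06964712e-05 -6.51465236e-07] [-0.05602613 -0.29397847  0.77151246] [ 0.04589556  0.0700966  -0.02108655]
-0.028 False 10.1667 [ 7.98192047e-05 -2.38538757e-04 -3.06695229e-04] [ 0.43164942 -1.02695481  1.07574979] [-0.19168523 -0.09166402  0.0855455 ]
```

View pics/d_side.png

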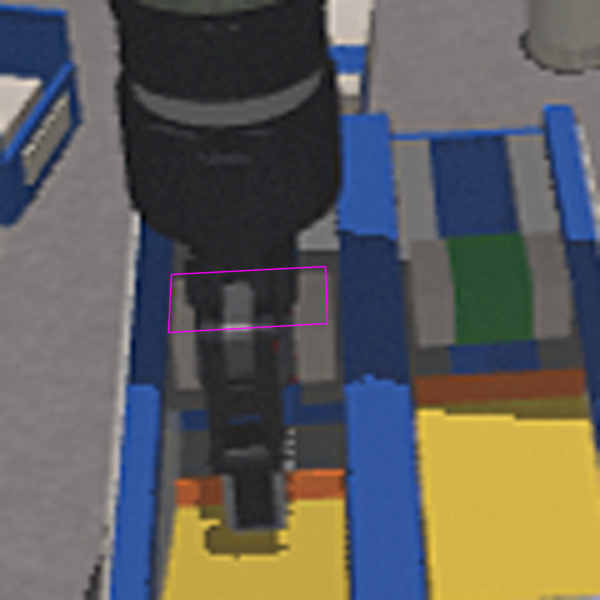

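Run:
```python
from cell import *; from h import *
for i,X in enumerate((-.022,-.010,.002)):
    h=move_l(tcp(X,-.028),.03,until_force=10); sleep(.3); s=get_state(); print(X,h,s["clock"],s["position"]-tcp(X,-.028),s["contact_force"])
    overlay(grab_frame("side"),f"pics/e{i}.png",(240,210,320,310),[],4)
    if h: break
import cv2,numpy as np
cv2.imwrite("pics/e.png",np.hstack([cv2.imread(f"pics/e{k}.png")[:, 0:266] for k in range(i+1)]))
```

```text
-0.022 False 11.4667 [ 1.36154919e-04 -2.00396418e-05  5.44726556e-05] [-0.04824139 -0.5516992   2.46814549]
-0.01 False 12.3667 [-3.24552084e-04 -7.09580443e-05 -1.93574963e-04] [-0.7743006  -0.72841292  0.62569664]
0.002 False 13.2667 [0.00010237 0.00023869 0.00017933] [ 0.51776295 -0.30769185  1.20166921]
```

View pics/e.png

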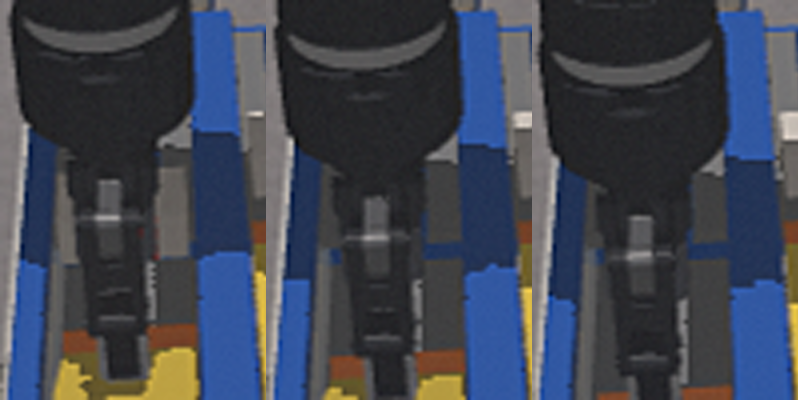

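The carton has gone from the deck: it shows in frame 1 but not in frames 2 and 3. I'll back the fingers off along the slot, lift so the flap shuts, then clear away and look.

Run:
```python
from cell import *; from h import *
print(move_l(tcp(-.03,-.028),.04,until_force=12))
overlay(grab_frame("side"),"pics/f0.png",(230,200,330,320),[],5)
print(move_l(tcp(-.03,.03),.04,until_force=12)); move_l(tcp(-.03,.13),.15)
s=get_state(); print(s["clock"],s["contact_force"])
q=s["q"].copy(); q[0]-=1.0; set_joints(q)
for c,r in(("top",(200,165,380,295)),("side",(200,205,400,335))):
    overlay(grab_frame(c),f"pics/f_{c}.png",r,[])
print(get_state()["clock"])
```

```text
False
False
16.7333 [-0.78428579  0.46163729 -0.33124178]
18.95
```

View pics/f_top.png

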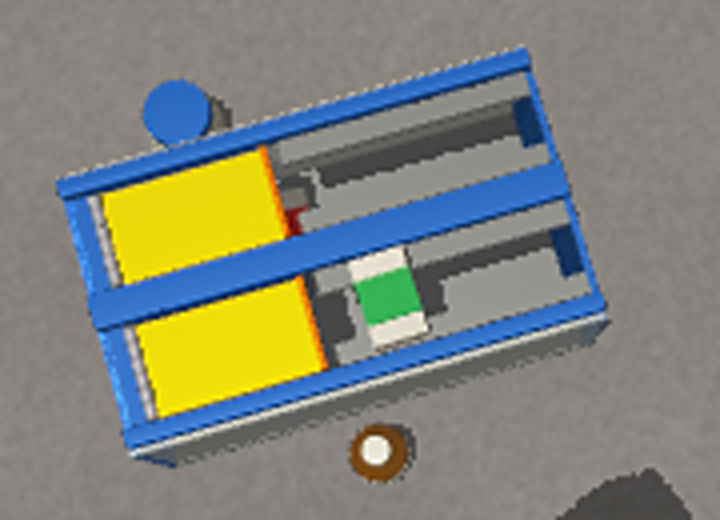

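View pics/f_side.png

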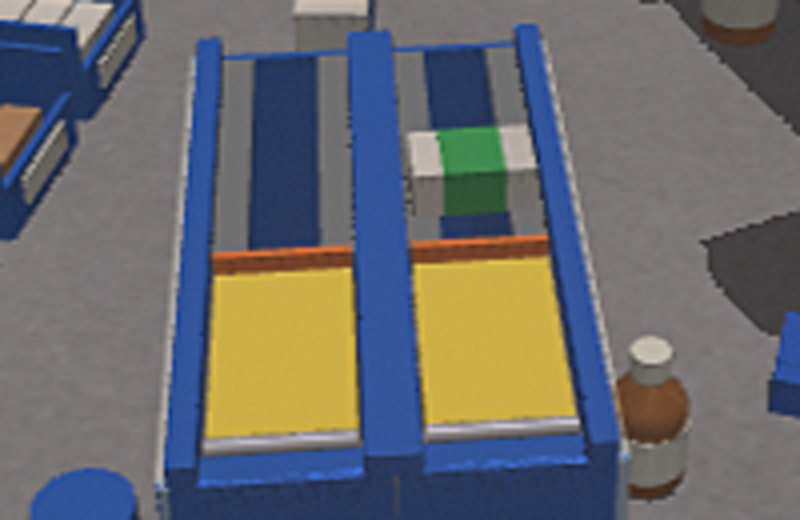

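View pics/f0.png

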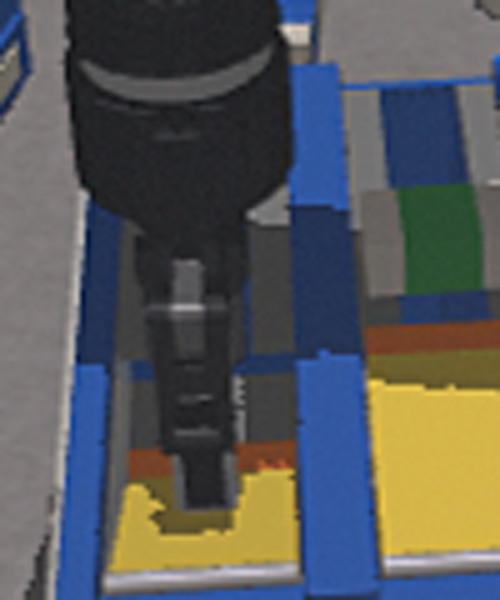

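The top view shows both flaps shut and the deck of the right lane empty. A bit of red shows in shadow through the gap at about (273,220), inside the box. The green carton is unchanged at (297,239). I'll make one quick check and then hand in.

Run:
```python
from cell import *; from h import *
f=grab_frame("top")
for z in(.03,.1,.16):
    p=ray(f,(273,219.5),z)-E0; print(z,p@BX,p@BY)
s=get_state();print(s["clock"],s["contact_force"])
sign_off()
```

```text
0.03 0.01033806677603637 -0.006708307181846713
0.1 0.007320661761198329 0.007872029330451388
0.16 0.004734314605622866 0.02036946062670687
19.0 [ 0.70037359 -0.24875678 -0.15184623]
the job is handed in; nothing more can be done
```

I returned the red-banded carton and handed the job in at 19 s of robot time. It was in the right lane, at box y = -45 mm.

- **Slide:** the rear finger slid the carton along the deck until its front was about 6 mm short of the edge.
- **Flap:** I lowered both fingers together. The front finger pushed the right flap down while the rear finger went into the slot behind the carton.
- **Push:** with the flap held open, I pushed at about 30 mm/s until the carton dropped. Readings at the stops stayed below 3 N, and no 10 N force stop tripped.
- **Close:** I backed the fingers off, lifted them so the flap shut, and moved the arm clear.

**Last checks:**
- Both pictures show both flaps shut and the right lane's deck empty.
- The green carton and the items beside the box look unmoved.
- A patch of red shows through the gap at the flap in the top view. Its line of sight fits a carton inside the right lane of the box, on or near the floor. That is the only direct sight of the carton after it fell, and I could not see how it lies.
- No check failed or disagreed.

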